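# Find the high spot of a lapping disc on its runout stand and lock it there

## Robot

A 6-joint arm with a two-finger parallel gripper is mounted at the origin on a cart in front of the work surface, level with it; the furniture and walls round the work are solid. World frame = base frame: x ahead of the robot, y to its left, z up, the work surface at z = 0. Lengths are in m, angles in degrees, forces in N, time in s.
With the tool pointing down it reaches from about 0.375 to 0.9 m from the base axis. Payload 3.1 kg.
Tool frame: the origin (TCP) lies on the centre line of the jaws, within the pads' length; the fingertips stand finger_overhang ahead of it and the grasp point (between the pads) lies 5 mm behind it (finger_overhang is the distance from the TCP to the fingertips, in m); z points along the fingers, y is the line along which they close (so a half turn about z gives the same grasp; the last joint's range is limited). The gripper opens to 87 mm and grips with 3 to 60 N. Pads are 19 mm wide; open, the fingers measure 117 mm over their backs; the gripper's body (75 mm by 190 mm) begins 51 mm behind the grasp point.
Start: joints at [-74.112, 30.224, 82.088, -0, 67.689, -10.227], TCP at [0.275, -0.561, 0.237] pointing down, gripper open.
Joint ranges: [-176.69, 176.69], [-43.24, 126.21], [12.49, 139.97], [-82, 262], [0, 151.66], [-163.58, 163.58]. Speed limits (degrees/s): [159.86, 159.86, 180, 180, 180, 180].

## Interface

Orientations are given as a 3x3 rotation matrix whose columns are the frame's x, y, z axes.
In Python, from rig import read_state, capture, calibration, hand_in, finger_overhang gives the robot as it stands.
- The arm moves only by the tool send_rows, never from a script. Its argument "plan" is a list of rows, each a list of 5 numbers: the closure in counts, from 0 (fully open) to 255 (shut), then the shift along the tool's x, y, z in m, then the turn about the tool's z in rad. A call has 1 to 20 rows; each row shifts and turns the commanded pose from where the row before left it, along the tool's axes as they then stand; what a row does not reach is not made up. A row lasts 1/12 s, in which the tool goes at most 41.7 mm and 7.16 degrees, less where a joint would pass 70% of its speed; a pose out of reach is approached as far as the arm can. A call is refused whole if a number of a shift passes 0.0417 or a number of a turn 0.125, either way. A call with a gripper value outside its range is refused whole. The fingers move at their own pace and stop on an object; the grip force is fixed at half the most. Time passes only in rows, so rows that do not move let the fingers close. It gives the time, the measured TCP pose, the force, the opening and the grip force at its end, in the units of the state.
- read_state(): the state, without advancing time (a new reading comes with each control period).
- capture(name): name is "scene" or "top" or "wrist"; returns (picture, depth): 384x512x3 uint8, blue, green, red; 384x512 float32, m along the optical axis (not along the pixel's ray), 0 where there is no reading.
- calibration(name): a dict with "fx", "fy", "cx", "cy" (pixels), "xyz" and "rotation" of the camera in the world. Camera axes: x right, y down, z forward; pixel columns grow to the right and rows downward; lengths in m; the calibration is good to about 2 mm. A picture is of the moment at which its call begins: read the wrist's pose just before it. calibration takes no time and is no camera call; for the wrist camera it gives the pose at the moment of the call.
- hand_in(): hands the job in; it is judged then, once.
The state is a dict: "time_s": time; "joint_positions": joint angles; "qvel": joint speeds; "tau": joint torques, N m; "position": TCP position; "tcp_rot": TCP orientation; "force": force on the tool from outside, world axes, zero at the start; "moment": the same for the moment, N m; "opening": opening from 0.0 (shut) to 1.0 (fully open); "grasp_force": force on a finger pad.
Only numpy, scipy, OpenCV 4.12 (cv2) and the standard library are available. Lean on these libraries where they do the work, as an engineer would, in place of code of your own. Each camera call takes 0.05 s, during which the arm holds its last target. There are 200 camera calls.

## Task

The aluminium lapping disc on the grey runout stand is clamped slightly off centre. Slide the gauge carriage in fully home against its end stop so that the feeler roller rides on the disc's rim, then turn the disc slowly by its hand crank (a full turn takes four seconds or more) until the rim's high spot is at the feeler, where the gauge needle reads highest. Then swing the brake lever fully home to lock the disc there, and do not shift the things lying around the stand.

Things in the scene. Friction and masses are not known exactly. Their poses are not given: they have to be found in the camera images.
- stand: Grey cast base plate of the runout stand, fixed on the worktop, 20 mm high. Origin: on the worktop, under the vertical spindle axis about which the disc turns. z up, +x away from the robot, +y to the left along the base's long side. The plate spans x -75 to +75, y -212 to +112 mm. The disc is at the origin, the gauge on the right (-y) side, the brake on the left (+y) side.
- spindle_top (a point): Top of the spindle, on its axis, 79 mm above the worktop. It carries the plain aluminium disc, 140 mm in diameter, 46 to 60 mm high, clamped 6 mm off the axis in a direction that differs each time and is not marked; that side of its rim is the high spot. The disc reaches at most 76 mm from the axis.
- gauge (a joint): Slide of the gauge carriage, m: 0 = drawn back, 0.030 = home at the end stop. It moves along the stand's +y (towards the disc) as the value grows, stays where it is left and takes about 5 N to push. Push it firmly against the stop: only there does the needle read true (1 mm short reads 0.04 rad low).
- gauge_post (a point): Centre of the top of the black upright push post on the carriage's front wing, 94 mm above the worktop; a round post 18 mm thick and 46 mm tall, the wing below it 45 mm high. Push it along the stand's +y; with the carriage home it is at x -54, y -134 mm in the stand's frame. The white scale plate beside it (55 mm high) stays at stand x above -21 mm.
- spindle (a joint): Turn of the disc and crank together about the vertical axis, rad; grows counter-clockwise seen from above; free over several turns either way from any start. Friction holds it where it is left (about 2.5 N at the knob to start it, 5 N when turning), it does not coast. The zero has nothing to do with the high spot.
- crank_knob (a point): Centre of the top (113 mm above the worktop) of the black upright crank knob, round, free to revolve on its pin, 18 mm in diameter, 40 mm tall (73 to 113 mm high), 50 mm from the spindle axis; the crank arm below it lies 64 to 71 mm high. At spindle = 0 it lies towards the stand's +x. Push it from either side; keep within 80 mm of the axis, as the microscope's focus knob is not far behind.
- needle (a joint): Reading of the gauge needle, rad: 0 = at rest (carriage drawn back); grows when the rim pushes the feeler out. With the carriage home it swings smoothly once per turn of the disc, roughly as a sine, from about 0.05 at the low spot to about 0.65 at the high spot. A light spring (under 1 N) keeps the roller on the rim.
- needle_tip (a point): Tip of the thin black needle, 108 mm from its pivot, 64 mm above the worktop, over the white scale plate with tick marks. As the reading grows the tip moves towards the stand's +x, away from the robot (counter-clockwise from above).
- brake (a joint): Angle of the brake lever, rad. 0 = off; the rubber pad meets the drum under the disc at about 0.28; 0.33 = fully home (stop). Grows counter-clockwise from above: the knob moves along the stand's -y and a little -x. It stays where it is left; moving it takes about 6 N at the knob, 11 N at the end.
- brake_knob (a point): Centre of the top (96 mm above the worktop) of the black upright knob at the brake lever's free end, 18 mm in diameter, 50 mm tall (46 to 96 mm high), the lever 36 to 44 mm high. In the stand's frame it is at x = -75, y = +101 mm when off and x = -86, y = +57 mm when home; the lever's pivot is at x = +50, y = +48 mm.
- dropper_bottle: White dropper bottle, 41 mm diameter, 90 mm tall, a bystander; origin at the centre of its underside.
- timer: Flat bench timer, 62 x 66 x 18 mm, a bystander; origin at the centre of its underside.

How it is judged:
By the outcome, as a careful person would: the job done as asked, in the order asked, and still so for the second after the job is handed in, with the robot touching nothing.
It also fails if it takes over 72 s, if anything falls off the work surface, if the arm or the gripper's body presses on something with over 40 N, if the wrist force passes 120 N, or if a joint passes its speed limit or range.

## Working session

There is one attempt and no reset: what is moved stays moved. The work goes in short steps, Python scripts to look and compute and a tool call to move; the robot and the scene stay as the last step left them, time stands still between calls to the robot, and variables do not carry over. Pictures are saved under pics/ and viewed, at most 10 in all, crops included, and the job is handed in when it is done.

Besides the shell and the picture viewer there is one more tool, called after "Call:" in YAML: its name, and indented under it one key for each argument. send_rows: Moves the arm, as the interface text tells. Its arguments: {"type":"object","properties":{"plan":{"type":"array","items":{"type":"array","items":{"type":"number"}}}},"required":["plan"]}

```bash
mkdir -p pics; ls; python3 - <<'E'
from rig import *
import cv2,numpy as np
s=read_state();print({k:np.round(v,3).tolist() for k,v in s.items()}, finger_overhang if not callable(finger_overhang) else finger_overhang())
for n in ("scene","top"):
    p,d=capture(n);cv2.imwrite(f"pics/{n}0.png",p);np.save(n+"0d.npy",d);c=calibration(n);print(n,c)
E
```

```text
pics
{'time_s': 0.0, 'joint_positions': [-74.113, 30.28, 82.156, -0.002, 67.688, -10.227], 'qvel': [-0.038, -0.028, -0.053, -0.082, 0.087, 0.053], 'tau': [0.0, -44.004, -17.66, 0.063, 0.058, -0.0], 'position': [0.275, -0.561, 0.236], 'tcp_rot': [[0.898, 0.44, -0.001], [0.44, -0.898, 0.002], [0.0, -0.002, -1.0]], 'force': [-0.602, 0.282, -0.593], 'moment': [-0.01, 0.015, -0.031], 'grasp_force': 0.0, 'opening': 1.003} 0.014
scene {'fx': 462.60923584145655, 'fy': 462.60923584145655, 'cx': 247.54504237574773, 'cy': 184.15544384140972, 'xyz': array([0.00654368, 0.48651362, 0.88902441]), 'rotation': array([[-0.75247469, -0.47788911,  0.453215  ],
       [-0.65851507,  0.55825162, -0.50469103],
       [-0.01182166, -0.67821614, -0.73476739]])}
top {'fx': 385.93492088882226, 'fy': 385.93492088882226, 'cx': 256.4735681002035, 'cy': 195.17318409130093, 'xyz': array([ 0.40061676, -0.0304792 ,  1.00365706]), 'rotation': array([[-2.49622831e-04, -9.95367293e-01,  9.61451530e-02],
       [-9.99708412e-01, -2.07312379e-03, -2.40580995e-02],
       [ 2.41459662e-02, -9.61231237e-02, -9.95076538e-01]])}
```

View pics/top0.png

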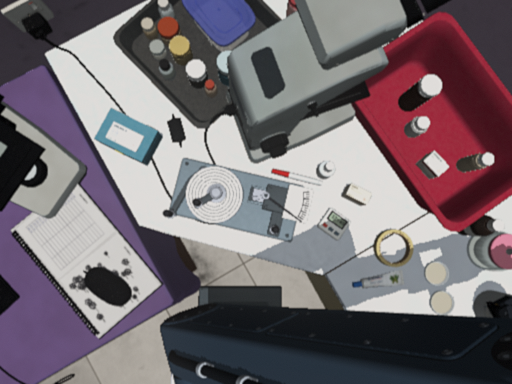

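View pics/scene0.png

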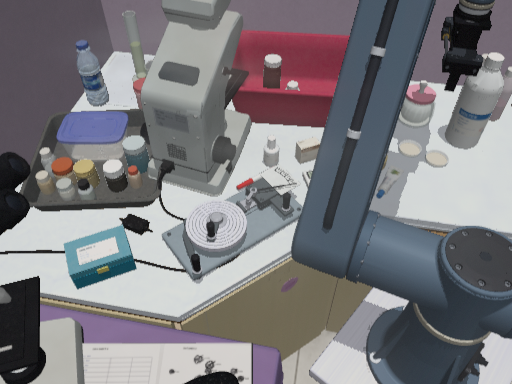

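```bash
cat > h.py <<'E'
from rig import *
import cv2,numpy as np
def atz(c,u,v,z):
    r=c["rotation"]@np.array([(u-c["cx"])/c["fx"],(v-c["cy"])/c["fy"],1]);return c["xyz"]+r*(z-c["xyz"][2])/r[2]
def proj(c,p):
    q=c["rotation"].T@(np.array(p)-c["xyz"]);return np.array([c["fx"]*q[0]/q[2]+c["cx"],c["fy"]*q[1]/q[2]+c["cy"]])
E
python3 - <<'E'
from h import *
p=cv2.imread("pics/top0.png")[140:260,150:360]
cv2.imwrite("pics/crop0.png",cv2.resize(p,None,fx=3.8,fy=3.8,interpolation=cv2.INTER_CUBIC))
E
```

```text
(no output)
```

View pics/crop0.png

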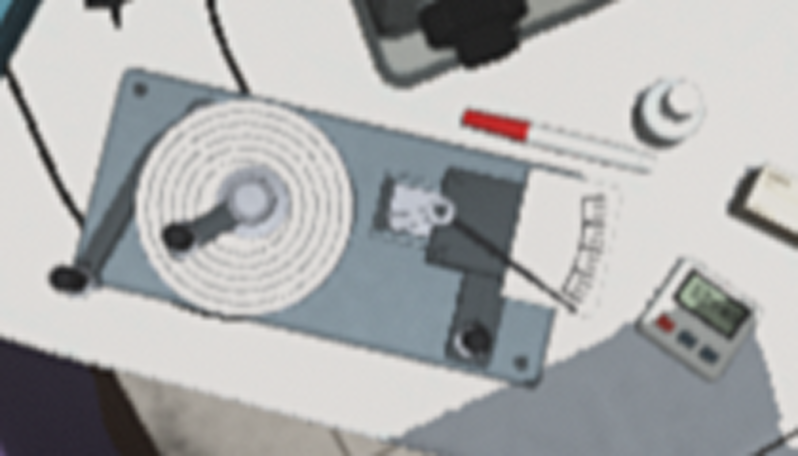

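```bash
python3 - <<'E'
from h import *
from scipy.optimize import least_squares
c=calibration("top")
f=lambda x,y:(150+(x+.5)/3.8-.5,140+(y+.5)/3.8-.5)
obs=[((252,200),(0,0,79)),((474,340),(-54,-164,94)),((64,278),(-75,101,96)),((130,70),(75,112,20)),((535,386),(-75,-212,20))]
def T(q,p):
    C,S=np.cos(q[2]),np.sin(q[2]);return np.array([q[0]+C*p[0]-S*p[1],q[1]+S*p[0]+C*p[1],p[2]])
W=lambda q:np.concatenate([proj(c,T(q,np.array(s)/1000))-f(*uv) for uv,s in obs])
r=least_squares(W,[.45,.05,0]);q=r.x;print(q,np.degrees(q[2]),np.round(r.fun,2))
np.save("stand.npy",q)
for n,p in dict(post=(-54,-164,94),posthome=(-54,-134,94),brake=(-75,101,96),brakeh=(-86,57,96),piv=(50,48,40)).items(): print(n,T(q,np.array(p)/1000).round(4))
k=atz(c,*f(178,236),.113);print("crank",k, np.linalg.norm(k[:2]-q[:2]),np.degrees(np.arctan2(k[1]-q[1],k[0]-q[0])-q[2]))
for nm,x,y,z in(("bottle",685,100,.09),("timer",698,318,.018),("micro",400,85,.05),("needletip",575,310,.064),("pen",650,170,.01),("penred",465,118,.01)):print(nm,atz(c,*f(x,y),z).round(3))
d=np.load("top0d.npy")
# height map over crop of areas with z
v,u=np.mgrid[100:260:6,150:340:8]
for vv in range(110,262,8):
    row=[]
    for uu in range(150,345,8):
        z=d[vv,uu];P=c["xyz"]+c["rotation"]@np.array([(uu-c["cx"])/c["fx"]*z,(vv-c["cy"])/c["fy"]*z,z]);row.append(int(P[2]*1000))
    print(vv,row)
E
```

```text
[ 0.49699638  0.04603136 -0.23125363] -13.249856751877983 [-0.6  -0.09  2.84  0.68 -1.41 -0.29 -1.99 -1.7   1.09  1.22]
post [ 0.4068 -0.1012  0.094 ]
posthome [ 0.4137 -0.072   0.094 ]
brake [0.4471 0.1615 0.096 ]
brakeh [0.4263 0.1212 0.096 ]
piv [0.5567 0.0813 0.04  ]
crank [0.47117349 0.0864343  0.113     ] 0.04795017279227962 135.8338824977555
bottle [ 0.56  -0.229  0.09 ]
timer [ 0.424 -0.251  0.018]
micro [ 0.576 -0.05   0.05 ]
needletip [ 0.428 -0.162  0.064]
pen [ 0.525 -0.222  0.01 ]
penred [ 0.561 -0.095  0.01 ]
110 [1, -2, -3, 1, 56, 5, 1003, 2, 3, 55, 82, 164, 262, 283, 290, 297, 304, 301, 286, 265, 245, 200, 199, 44, 43]
118 [0, 0, 0, 17, 0, 55, 6, 8, 70, 3, -1, 82, 255, 275, 285, 282, 272, 249, 225, 203, 43, 42, 42, 41, 43]
126 [1, -1, -3, 23, 16, 0, 58, 55, 3, 1, 3, 24, 204, 260, 250, 238, 205, 181, 154, 39, 40, 43, 43, 33, 0]
134 [59, 42, -1, 25, 22, 0, 2, 29, 2, 3, 0, 0, 112, 210, 194, 160, 143, 103, 44, 43, 40, 33, -2, 0, 0]
142 [59, 14, 0, 15, 0, 0, 0, 11, 3, 1, 2, -3, 39, 130, 130, 142, 146, 134, 42, 29, 0, -3, 0, -1, -1]
150 [39, 2, 0, 1003, -2, -2, -1, 0, 0, 0,
[... 672 characters left out ...]
63, 63, 61, 60, 18, 21, 47, 55, 51, 53, 55, 55, 0, 0, -1, 0, 0]
214 [-3, 1, 94, 47, 15, 21, 62, 61, 61, 60, 61, 20, 19, 20, 18, 22, 46, 55, 55, 54, -1, 1, 16, 15, 0]
222 [-3, 1, -1, -2, -4, 1, -1, 16, 55, 22, 20, 19, 21, 22, 21, 44, 44, 21, 19, 54, 0, 1, 16, 16, 17]
230 [-158, 0, -1, -3, 1, 0, 0, -3, 0, -3, -2, 1, 20, 22, 21, 47, 92, 19, 16, 0, 0, 0, 18, 14, 15]
238 [-98, -180, -271, -638, -782, -1, 0, 0, -4, 0, 0, -1, 1003, 1, -1, 0, 19, 19, 1, 0, 0, 0, -3, 15, 0]
246 [-59, -133, -238, -346, -714, -775, -781, -777, -19, 0, 0, -1, -1, -1, -1, -1, -2, -2, 0, 1, 0, 2, 1, -1, 0]
254 [-32, -105, -197, -311, -627, -774, -776, -783, -781, -786, -778, -777, 0, -1, 0, 0, -1, -2, 1, 0, 4, 0, 0, 2, 3]
```

Call:
send_rows:
  plan:
    - [255,0,0,0,0.115]
    - [255,0,0,0,0.115]
    - [255,0,0,0,0.115]
    - [255,0,0,0,0.115]
    - [255,0,0,0,0.115]
    - [255,0,0,0,0.112]
    - [255,0.002,-0.04,0,0]
    - [255,0.002,-0.04,0,0]
    - [255,0.002,-0.04,0,0]
    - [255,0.002,-0.04,0,0]
    - [255,0.002,-0.04,0,0]
    - [255,0.002,-0.04,0,0]
    - [255,0.002,-0.04,0,0]
    - [255,0.002,-0.04,0,0]
    - [255,0.002,-0.04,0,0]
    - [255,0,-0.03,0,0]
    - [255,0,0,0,0]
    - [255,0,0,0,0]

```text
time_s: 1.6
position: [0.382, -0.184, 0.2365]
tcp_rot: [[0.974, -0.226, -0.001], [-0.226, -0.974, 0.0], [-0.001, -0.0, -1.0]]
force: [-0.3, -0.7, 0.2]
opening: 0.003
grasp_force: 0.0
```

```bash
python3 - <<'E'
from h import *
s=read_state();print(s["position"],s["tcp_rot"].round(3) if hasattr(s["tcp_rot"],"round") else s["tcp_rot"],s["opening"])
c=calibration("wrist");print(c)
a,_=capture("wrist");b,_=capture("top");np.save("w1c.npy",c,allow_pickle=True)
cv2.imwrite("pics/w1raw.png",a);cv2.imwrite("pics/t1raw.png",b)
b=cv2.resize(b[140:260,150:360],None,fx=2.4,fy=2.4,interpolation=cv2.INTER_CUBIC)
o=np.zeros((384+288,512,3),np.uint8);o[:384]=a;o[384:,:504]=b
cv2.imwrite("pics/m1.png",a)
E
```

```text
[ 0.38196388 -0.18404044  0.23646966] [[ 0.974 -0.226 -0.001]
 [-0.226 -0.974  0.   ]
 [-0.001 -0.    -1.   ]] 0.0028230949884767466
{'fx': 305.74895818322284, 'fy': 305.74895818322284, 'cx': 254.61387393938634, 'cy': 192.44138223852084, 'xyz': array([ 0.45557575, -0.20191601,  0.38428571]), 'rotation': array([[-2.25155938e-01, -9.35780088e-01, -2.71330852e-01],
       [-9.74322561e-01,  2.16079751e-01,  6.32857671e-02],
       [-5.92457656e-04,  2.78612937e-01, -9.60403290e-01]])}
```

View pics/m1.png

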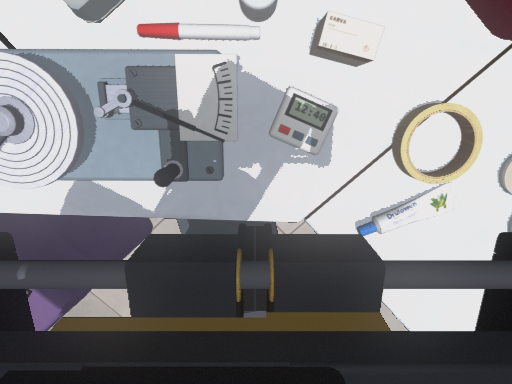

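```bash
cat >> h.py <<'E'
def T(q,p):
    C,S=np.cos(q[2]),np.sin(q[2]);return np.array([q[0]+C*p[0]-S*p[1],q[1]+S*p[0]+C*p[1],p[2]])
def inv(q,w):
    C,S=np.cos(q[2]),np.sin(q[2]);dx,dy=w[0]-q[0],w[1]-q[1];return np.array([C*dx+S*dy,-S*dx+C*dy])*1000
E
python3 - <<'E'
from h import *
from scipy.optimize import least_squares
c=calibration("top");w=np.load("w1c.npy",allow_pickle=True).item()
f=lambda x,y:(150+(x+.5)/3.8-.5,140+(y+.5)/3.8-.5)
obs=[(c,f(252,200),(0,0,79)),(c,f(64,278),(-75,101,96)),(c,f(130,70),(74,111,20)),(c,f(537,385),(-74,-211,20)),
(w,(8,122),(0,0,79)),(w,(223,180),(-74,-211,20)),(w,(223,50),(74,-211,20))]
W=lambda q:np.concatenate([(proj(k,T(q,np.array(s)/1000))-uv)/k["fx"]*400*(1.5 if k is w else 1) for k,uv,s in obs])
r=least_squares(W,[.49,.05,-.23],loss="soft_l1");q=r.x;print(q,np.degrees(q[2]),np.round(W(q),2).reshape(-1,2))
np.save("stand.npy",q)
print("post w",inv(q,atz(w,162,177,.094)),"t",inv(q,atz(c,*f(474,340),.094)))
print("pivot",inv(q,atz(w,124,98,.067)),"tip",inv(q,atz(w,222,139,.064)))
print("crank",inv(q,atz(c,*f(178,236),.113)))
print("tcp",inv(q,read_state()["position"]))
E
```

```text
[ 0.49459713  0.04171164 -0.2298209 ] -13.167767330409163 [[  1.24   0.94]
 [  0.47   0.84]
 [ -0.09  -0.28]
 [  2.11   1.91]
 [-11.26  -0.54]
 [  5.86   2.5 ]
 [ -0.35  -0.35]]
post w [ -51.30153276 -155.87603155] t [ -52.85447607 -152.29800005]
pivot [  22.62261525 -116.35321941] tip [ -17.74116215 -212.15862535]
crank [-32.99572612  38.21079748]
tcp [ -57.3382006 -247.6747035]
```

Call:
send_rows:
  plan:
    - [255,0.003,-0.026,0,0]
    - [255,0,-0.027,0.03,0]
    - [255,0,0,0.04,0]
    - [255,0,0,0.04,0]
    - [255,0,0,0.03,0]
    - [255,0,0,0.02,0]
    - [255,0,-0.005,0,0]
    - [255,0,-0.005,0,0]
    - [255,0,-0.005,0,0]
    - [255,0,-0.005,0,0]
    - [255,0,-0.005,0,0]

```text
time_s: 2.62
position: [0.4039, -0.111, 0.0779]
tcp_rot: [[0.974, -0.228, 0.003], [-0.228, -0.974, -0.003], [0.004, 0.002, -1.0]]
force: [-2.2, -4.1, -1.7]
opening: 0.008
grasp_force: 2.2
```

```bash
python3 - <<'E'
from h import *
q=np.load("stand.npy")
s=read_state();print(inv(q,s["position"]),s["position"],s["force"])
c=calibration("wrist");np.save("w2c.npy",c,allow_pickle=True)
a,_=capture("wrist");cv2.imwrite("pics/w2.png",a)
E
```

```text
[ -53.52745565 -169.33924867] [ 0.40390105 -0.11098148  0.07788669] [-2.22924849 -4.10898992 -1.65265543]
```

View pics/w2.png

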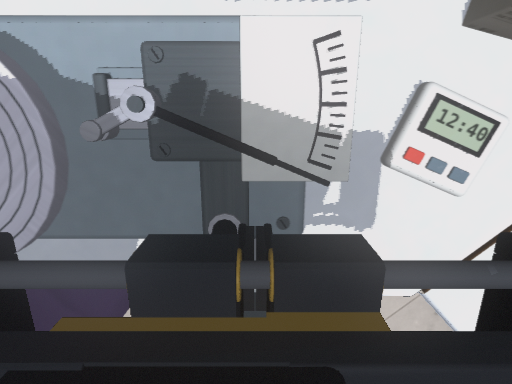

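Call:
send_rows:
  plan:
    - [255,0,-0.004,0,0]
    - [255,0,-0.004,0,0]
    - [255,0,-0.003,0,0]
    - [255,0,0,0,0]

```text
time_s: 3.0
position: [0.4063, -0.0997, 0.0771]
tcp_rot: [[0.973, -0.229, 0.002], [-0.229, -0.973, -0.001], [0.003, 0.001, -1.0]]
force: [1.1, -2.7, 2.7]
opening: 0.009
grasp_force: 1.4
```

Call:
send_rows:
  plan:
    - [255,0,-0.004,0,0]
    - [255,0,-0.004,0,0]
    - [255,0,-0.003,0,0]
    - [255,0,0,0,0]

```text
time_s: 3.33
position: [0.4087, -0.0892, 0.0768]
tcp_rot: [[0.974, -0.228, 0.002], [-0.228, -0.974, -0.001], [0.002, 0.001, -1.0]]
force: [-1.1, -4.2, 4.9]
opening: 0.004
grasp_force: 2.8
```

Call:
send_rows:
  plan:
    - [255,0,-0.003,0,0]
    - [255,0,-0.003,0,0]
    - [255,0,0,0,0]

```text
time_s: 3.58
position: [0.4094, -0.0874, 0.0769]
tcp_rot: [[0.975, -0.222, 0.0], [-0.222, -0.975, -0.007], [0.002, 0.007, -1.0]]
force: [-12.1, -31.1, 6.6]
opening: 0.001
grasp_force: 16.6
```

Call:
send_rows:
  plan:
    - [255,0,0.008,0,0]
    - [255,0,0.006,-0.02,0]
    - [255,0,0,-0.04,0]
    - [255,0,0,-0.04,0]
    - [255,0,0,-0.04,0]
    - [200,0.005,-0.03,-0.01,0]
    - [150,0.005,-0.04,0,0]
    - [130,0.005,-0.04,0,0]
    - [130,0.005,-0.04,0,0]
    - [130,0,-0.03,0,0]
    - [130,0,0,0,0]
    - [130,0,0,0,0]

```text
time_s: 4.58
position: [0.4651, 0.076, 0.2255]
tcp_rot: [[0.974, -0.225, -0.004], [-0.225, -0.974, 0.001], [-0.004, 0.0, -1.0]]
force: [0.2, -0.2, -0.5]
opening: 0.436
grasp_force: 0.0
```

```bash
python3 - <<'E'
from h import *
q=np.load("stand.npy")
s=read_state();print(inv(q,s["position"]),s["position"],s["force"],s["opening"])
c=calibration("wrist");np.save("w3c.npy",c,allow_pickle=True)
a,_=capture("wrist");b,_=capture("top");cv2.imwrite("pics/w3.png",a);cv2.imwrite("pics/t3.png",b)
b=cv2.resize(b[140:260,150:360],None,fx=2.4,fy=2.4,interpolation=cv2.INTER_CUBIC)
o=np.zeros((290+288,512,3),np.uint8);o[:290]=a[:290];o[290:,:504]=b
cv2.imwrite("pics/m3.png",o)
E
```

```text
[-36.48875949  26.66471607] [0.46514206 0.07598752 0.22553804] [ 0.24224492 -0.23273112 -0.52708015] 0.4364842216739819
```

View pics/m3.png

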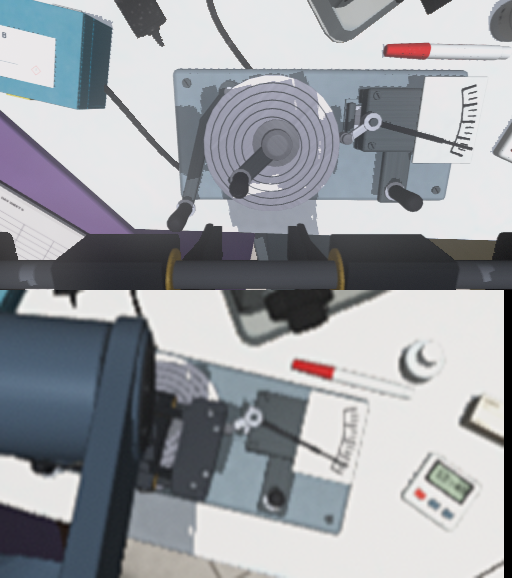

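```bash
python3 - <<'E'
from h import *
from scipy.optimize import least_squares
w=np.load("w3c.npy",allow_pickle=True).item()
obs=[(w,(277,143),(0,0,79)),(w,(174,69),(74,111,20)),(w,(184,199),(-74,111,20)),(w,(468,71),(74,-211,20)),(w,(454,199),(-74,-211,20)),(w,(411,201),(-54,-134,94)),(w,(177,221),(-75,101,96))]
W=lambda q:np.concatenate([(proj(k,T(q,np.array(s)/1000))-uv) for k,uv,s in obs])
r=least_squares(W,[.49,.05,-.23],loss="soft_l1");q=r.x;print(q,np.degrees(q[2]),np.round(W(q),2).reshape(-1,2))
np.save("stand.npy",q)
k=inv(q,atz(w,238,189,.113));print("crank",k,np.hypot(*k),np.degrees(np.arctan2(k[1],k[0])))
print("spindle",inv(q,atz(w,277,143,.079)))
print("pivot",inv(q,atz(w,372,122,.067)),"tip",inv(q,atz(w,470,149,.064)))
s=read_state();print("tcp",inv(q,s["position"]),np.degrees(np.arctan2(s["tcp_rot"][1][0],s["tcp_rot"][0][0])))
g=cv2.resize(cv2.imread("pics/w3.png")[60:225,150:480],None,fx=2.4,fy=2.4,interpolation=cv2.INTER_CUBIC);cv2.imwrite("pics/g3.png",g)
E
```

```text
[ 0.49710311  0.04365407 -0.22574351] -12.934150234886202 [[ 2.29  0.84]
 [-0.68 -1.29]
 [-1.41 -0.04]
 [ 5.   -3.61]
 [-5.49 -0.23]
 [ 7.83  1.21]
 [-1.76  2.53]]
crank [-35.33431323  38.33624245] 52.13617915318845 132.66660135655871
spindle [0.80100905 2.2107737 ]
pivot [ 19.6251985  -91.08219324] tip [  -7.29726307 -194.13501793]
tcp [-37.74349172  22.37622547] -13.22203554439893
```

View pics/g3.png

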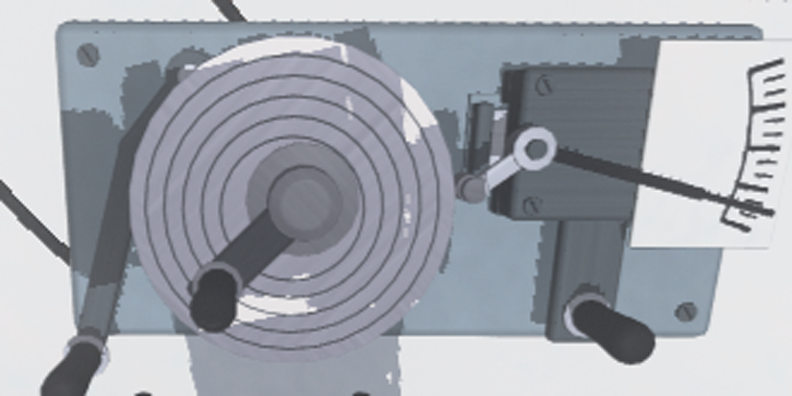

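Call:
send_rows:
  plan:
    - [130,0.0033,-0.0125,0.03,0]
    - [130,0,0,0.04,0]
    - [130,0,0,0.03,0]
    - [130,0,0,0.0215,0]
    - [130,0,0,0,0]
    - [255,0,0,0,0]
    - [255,0,0,0,0]
    - [255,0,0,0,0]
    - [255,0,0,0,0]
    - [255,0,0,0,0]
    - [255,0,0,0,0]

```text
time_s: 5.6
position: [0.4739, 0.0859, 0.1065]
tcp_rot: [[0.973, -0.23, 0.003], [-0.23, -0.973, 0.001], [0.003, -0.002, -1.0]]
force: [0.1, 4.1, 5.8]
opening: 0.185
grasp_force: 30.0
```

```bash
python3 - <<'E'
from h import *
q=np.load("stand.npy")
s=read_state();print(inv(q,s["position"]),s["position"],s["force"],s["opening"],s["joint_positions"])
c=calibration("wrist");np.save("w4c.npy",c,allow_pickle=True)
a,_=capture("wrist");b,_=capture("top");cv2.imwrite("pics/w4.png",a);cv2.imwrite("pics/t4.png",b)
b=cv2.resize(b[140:260,150:360],None,fx=2.4,fy=2.4,interpolation=cv2.INTER_CUBIC)
o=np.zeros((290+288,512,3),np.uint8);o[:290]=a[:290];o[290:,:504]=b
cv2.imwrite("pics/m4.png",o)
E
```

```text
[-32.07549011  35.97994635] [0.47389487 0.08590062 0.10650453] [0.09575865 4.13688954 5.80842851] 0.1849598415756812 [ -3.09406138  31.76797658 109.20730707   0.11099966  38.82775975
 100.10965388]
```

View pics/m4.png

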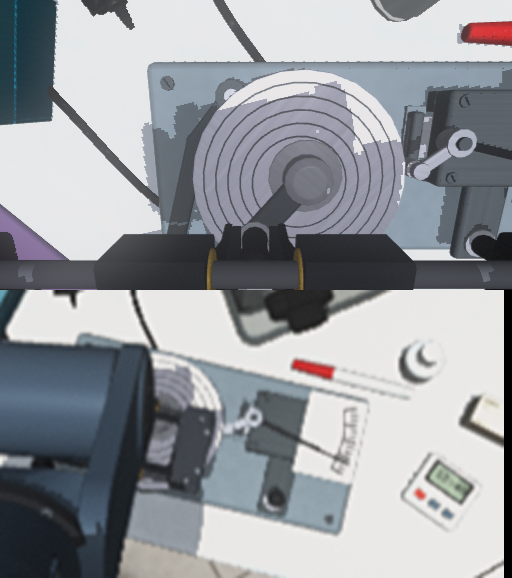

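```bash
cat >> h.py <<'E'
def needle(b,ret=False):
    """needle direction in top image (deg, image angle atan2(dv,du)); pivot (255,192.9)"""
    g=cv2.cvtColor(b,cv2.COLOR_BGR2GRAY).astype(np.float32)
    a=np.radians(np.arange(-45,60,.5));r=np.arange(25,36,.5)
    A,R=np.meshgrid(a,r);P=cv2.remap(g,(255+R*np.cos(A)).astype(np.float32),(192.9+R*np.sin(A)).astype(np.float32),cv2.INTER_CUBIC)
    m=P.mean(0);i=m[20:-20].argmin()+20
    w=np.clip(np.median(m[i-14:i+15])-m[i-8:i+9],0,None);return np.degrees((w*a[i-8:i+9]).sum()/w.sum()),m
E
python3 - <<'E'
from h import *
w=np.load("w4c.npy",allow_pickle=True).item();w3=np.load("w3c.npy",allow_pickle=True).item();c=calibration("top")
print(atz(w,309,180,.079),atz(w3,276,143,.079),atz(c,150+252.5/3.8-.5,140+199/3.8-.5,.079))
for n in("t3","t4"):
    v,m=needle(cv2.imread(f"pics/{n}.png"));print(v,m[::6].astype(int))
# disc centre via circle rim points in w3 (z=.06): crop g3
P=[atz(w3,150+x/2.4,60+y/2.4,.06) for x,y in((130,200),(455,197),(292,37),(292,362))]
print(np.mean(P,0),[p.round(3) for p in P])
E
```

```text
[0.4981234  0.04648349 0.079     ] [0.49859367 0.04656207 0.079     ] [0.49773531 0.04460076 0.079     ]
26.974893945482407 [153 150 149 161 171 175 187 194 204 207 229 231 231 230 231 231 231 231
 231 230 231 231 234 207 100 210 234 231 231 232 214 187 165 132 118]
25.698337249537573 [155 152 151 163 173 177 189 197 206 209 231 233 232 232 232 232 232 232
 232 232 232 233 235 170 151 236 233 232 233 233 216 189 168 134 120]
[0.49492842 0.05047466 0.06      ] [array([0.512, 0.117, 0.06 ]), array([ 0.482, -0.017,  0.06 ]), array([0.56 , 0.037, 0.06 ]), array([0.425, 0.065, 0.06 ])]
```

```bash
python3 - <<'E'
import numpy as np
a=np.radians(np.arange(138.6,340,4));x=50*np.cos(a);y=-50*np.sin(a)
for i in range(len(a)-1):print(i,round(np.degrees(a[i+1])),round(x[i+1]-x[i],1),round(y[i+1]-y[i],1),end=' | ')
E
```

```text
0 143 -2.2 2.7 | 1 147 -2.0 2.8 | 2 151 -1.8 3.0 | 3 155 -1.6 3.1 | 4 159 -1.4 3.2 | 5 163 -1.2 3.3 | 6 167 -0.9 3.4 | 7 171 -0.7 3.4 | 8 175 -0.4 3.5 | 9 179 -0.2 3.5 | 10 183 0.0 3.5 | 11 187 0.3 3.5 | 12 191 0.5 3.5 | 13 195 0.8 3.4 | 14 199 1.0 3.3 | 15 203 1.2 3.3 | 16 207 1.5 3.2 | 17 211 1.7 3.1 | 18 215 1.9 2.9 | 19 219 2.1 2.8 | 20 223 2.3 2.6 | 21 227 2.5 2.5 | 22 231 2.6 2.3 | 23 235 2.8 2.1 | 24 239 2.9 1.9 | 25 243 3.0 1.7 | 26 247 3.2 1.5 | 27 251 3.2 1.3 | 28 255 3.3 1.0 | 29 259 3.4 0.8 | 30 263 3.4 0.6 | 31 267 3.5 0.3 | 32 271 3.5 0.1 | 33 275 3.5 -0.2 | 34 279 3.5 -0.4 | 35 283 3.4 -0.6 | 36 287 3.4 -0.9 | 37 291 3.3 -1.1 | 38 295 3.2 -1.3 | 39 299 3.1 -1.6 | 40 303 3.0 -1.8 | 41 307 2.9 -2.0 | 42 311 2.7 -2.2 | 43 315 2.6 -2.4 | 44 319 2.4 -2.5 | 45 323 2.2 -2.7 | 46 327 2.0 -2.8 | 47 331 1.8 -3.0 | 48 335 1.6 -3.1 | 49 339 1.4 -3.2 |
```

Call:
send_rows:
  plan:
    - [255,-0.0022,0.0027,0,0]
    - [255,-0.002,0.0028,0,0]
    - [255,-0.0018,0.003,0,0]
    - [255,-0.0016,0.0031,0,0]
    - [255,-0.0014,0.0032,0,0]
    - [255,-0.0012,0.0033,0,0]
    - [255,-0.0009,0.0034,0,0]
    - [255,-0.0007,0.0034,0,0]
    - [255,-0.0004,0.0035,0,0]
    - [255,-0.0002,0.0035,0,0]
    - [255,0,0,0,0]

```text
time_s: 6.62
position: [0.4545, 0.0568, 0.1064]
tcp_rot: [[0.973, -0.229, 0.003], [-0.229, -0.973, -0.0], [0.003, -0.0, -1.0]]
force: [1.4, 1.4, 7.6]
opening: 0.183
grasp_force: 30.0
```

```bash
cat > m.py <<'E'
from h import *
import sys
s=read_state();p=s["position"]-np.array([.498,.046,0]);b,_=capture("top");cv2.imwrite(f"pics/n_{s['time_s']:.2f}.png",b)
a=np.radians(13.2);x=np.cos(a)*p[0]-np.sin(a)*p[1];y=np.sin(a)*p[0]+np.cos(a)*p[1]
print("tcp stand",round(x*1e3,1),round(y*1e3,1),"r",np.hypot(x,y),"ang",np.degrees(np.arctan2(y,x))%360,"F",s["force"].round(1),"needle",needle(b)[0],"op",s["opening"])
E
python3 m.py
```

```text
tcp stand -44.8 0.6 r 0.044842385574432674 ang 179.29263358311746 F [1.4 1.4 7.6] needle 13.38697738380886 op 0.18333384838683717
```

Call:
send_rows:
  plan:
    - [255,0,0.0035,0,0]
    - [255,0.0003,0.0035,0,0]
    - [255,0.0005,0.0035,0,0]
    - [255,0.0008,0.0034,0,0]
    - [255,0.001,0.0033,0,0]
    - [255,0.0012,0.0033,0,0]
    - [255,0.0015,0.0032,0,0]
    - [255,0.0017,0.0031,0,0]
    - [255,0.0019,0.0029,0,0]
    - [255,0.0021,0.0028,0,0]
    - [255,0,0,0,0]

```text
time_s: 7.58
position: [0.4587, 0.0226, 0.1065]
tcp_rot: [[0.973, -0.229, 0.005], [-0.229, -0.973, -0.001], [0.005, -0.001, -1.0]]
force: [2.2, 1.6, 7.6]
opening: 0.183
grasp_force: 30.0
```

```bash
python3 m.py
```

```text
tcp stand -32.9 -31.8 r 0.04575998903401371 ang 223.98565994558948 F [2.2 1.6 7.6] needle 3.6485375500373505 op 0.18265817458021183
```

Call:
send_rows:
  plan:
    - [255,0.0023,0.0026,0,0]
    - [255,0.0025,0.0025,0,0]
    - [255,0.0026,0.0023,0,0]
    - [255,0.0028,0.0021,0,0]
    - [255,0.0029,0.0019,0,0]
    - [255,0,0,0,0]

```text
time_s: 8.13
position: [0.4688, 0.0089, 0.1065]
tcp_rot: [[0.973, -0.23, 0.005], [-0.23, -0.973, 0.0], [0.005, -0.001, -1.0]]
force: [1.6, 5.6, 5.9]
opening: 0.185
grasp_force: 30.0
```

```bash
python3 m.py
```

```text
tcp stand -19.9 -42.8 r 0.04717460732843326 ang 245.01819350095897 F [1.6 5.6 5.9] needle 0.530489150784243 op 0.1848714732722594
```

Call:
send_rows:
  plan:
    - [255,0.003,0.0017,0,0]
    - [255,0.0032,0.0015,0,0]
    - [255,0.0032,0.0013,0,0]
    - [255,0.0033,0.001,0,0]
    - [255,0.0034,0.0008,0,0]
    - [255,0,0,0,0]

```text
time_s: 8.68
position: [0.4822, -0.0002, 0.1064]
tcp_rot: [[0.973, -0.23, 0.003], [-0.23, -0.973, 0.001], [0.002, -0.002, -1.0]]
force: [0.7, 6.8, 6.6]
opening: 0.188
grasp_force: 30.0
```

```bash
python3 m.py
```

```text
tcp stand -4.9 -48.5 r 0.04878766957831715 ang 264.2785048023623 F [0.7 6.8 6.6] needle -1.0527529562671554 op 0.18800818199989733
```

Call:
send_rows:
  plan:
    - [255,0.0034,0.0006,0,0]
    - [255,0.0035,0.0003,0,0]
    - [255,0.0035,0.0001,0,0]
    - [255,0.0035,-0.0002,0,0]
    - [255,0.0035,-0.0004,0,0]
    - [255,0,0,0,0]

```text
time_s: 9.23
position: [0.4978, -0.0044, 0.1064]
tcp_rot: [[0.973, -0.229, -0.0], [-0.229, -0.973, 0.001], [-0.0, -0.001, -1.0]]
force: [-0.4, 4.7, 9.2]
opening: 0.187
grasp_force: 30.0
```

```bash
python3 m.py
```

```text
tcp stand 11.3 -49.1 r 0.050401408362746675 ang 282.9163335886255 F [-0.4  4.7  9.2] needle -1.0315592451244517 op 0.18705431310682408
```

Call:
send_rows:
  plan:
    - [255,0.0034,-0.0006,0,0]
    - [255,0.0034,-0.0009,0,0]
    - [255,0.0033,-0.0011,0,0]
    - [255,0.0032,-0.0013,0,0]
    - [255,0.0031,-0.0016,0,0]
    - [255,0,0,0,0]

```text
time_s: 9.78
position: [0.5145, -0.0033, 0.1064]
tcp_rot: [[0.974, -0.229, -0.001], [-0.229, -0.974, 0.0], [-0.001, -0.0, -1.0]]
force: [-3.3, 2.9, 8.5]
opening: 0.184
grasp_force: 30.0
```

```bash
python3 m.py
```

```text
tcp stand 27.3 -44.2 r 0.05197611890440427 ang 301.7314764293156 F [-3.3  2.9  8.5] needle -36.507730176736686 op 0.18395485281679594
```

Call:
send_rows:
  plan:
    - [255,0.003,-0.0018,0,0]
    - [255,0.0029,-0.002,0,0]
    - [255,0.0027,-0.0022,0,0]
    - [255,0.0026,-0.0024,0,0]
    - [255,0.0024,-0.0025,0,0]
    - [255,0.0022,-0.0027,0,0]
    - [255,0.002,-0.0028,0,0]
    - [255,0.0018,-0.003,0,0]
    - [255,0.0016,-0.0031,0,0]
    - [255,0.0014,-0.0032,0,0]
    - [255,0,0,0,0]

```text
time_s: 10.75
position: [0.5433, 0.0156, 0.1065]
tcp_rot: [[0.974, -0.228, 0.001], [-0.228, -0.974, -0.002], [0.001, 0.001, -1.0]]
force: [-1.1, -1.0, 6.9]
opening: 0.184
grasp_force: 30.0
```

```bash
python3 m.py
```

```text
tcp stand 51.1 -19.3 r 0.054578505634562464 ang 339.30332493600827 F [-1.1 -1.   6.9] needle 7.812802328183873 op 0.18413708755584446
```

```bash
python3 - <<'E'
from h import *
from scipy.optimize import least_squares
P=np.array([(-32.6,33.3),(-44.8,.6),(-32.9,-31.8),(-19.9,-42.8),(-4.9,-48.5),(11.3,-49.1),(27.3,-44.2),(51.1,-19.3)])
a=np.radians(13.2);p=np.array([.4739-.498,.0859-.046])*1e3;P[0]=np.cos(a)*p[0]-np.sin(a)*p[1],np.sin(a)*p[0]+np.cos(a)*p[1]
r=least_squares(lambda c:np.hypot(*(P-c).T)-50,[5,0]);c=r.x;print("centre",c,r.fun.round(1))
th=np.unwrap(np.arctan2(*(P-c).T[::-1]))
n=np.array([25.70,13.39,3.65,.53,-1.05,-1.03,np.nan,7.81])
g=cv2.imread("pics/n_9.78.png");m=needle(g)[1];al=np.arange(-45,60,.5);print([(x,int(y)) for x,y in zip(al,m) if -12<x<16][::1])
k=~np.isnan(n)
for amp in(None,17.2):
    f=lambda v:v[0]-(v[1] if amp is None else amp)*np.cos(th[k]-v[2])-n[k]
    s=least_squares(f,[16,17,4.7]);print(s.x,np.degrees(s.x[2]),s.fun.round(2))
print(np.degrees(th))
E
```

```text
centre [5.17162209 0.53155857] [ 0.  -0.  -0.1  0.1  0.1  0.  -0.1  0. ]
[(np.float64(-11.5), 235), (np.float64(-11.0), 235), (np.float64(-10.5), 235), (np.float64(-10.0), 235), (np.float64(-9.5), 235), (np.float64(-9.0), 235), (np.float64(-8.5), 235), (np.float64(-8.0), 235), (np.float64(-7.5), 235), (np.float64(-7.0), 235), (np.float64(-6.5), 236), (np.float64(-6.0), 236), (np.float64(-5.5), 237), (np.float64(-5.0), 238), (np.float64(-4.5), 239), (np.float64(-4.0), 239), (np.float64(-3.5), 236), (np.float64(-3.0), 232), (np.float64(-2.5), 227), (np.float64(-2.0), 216), (np.float64(-1.5), 194), (np.float64(-1.0), 166), (np.float64(-0.5), 139), (np.float64(0.0), 119), (np.float64(0.5), 113), (np.float64(1.0), 120), (np.float64(1.5), 136), (np.float64(2.0), 158), (np.float64(2.5), 180), (np.float64(3.0), 200), (np.float64(3.5), 218), (np.float64(4.0), 232), (np.float64(4.5), 239), (np.float64(5.0), 241), (np.float64(5.5), 240), (np.float64(6.0), 238), (np.float64(6.5), 237), (np.float64(7.0), 236), (np.float64(7.5), 235), (np.float64(8.0), 235), (np.float64(8.5), 234), (np.float64(9.0), 234), (np.float64(9.5), 234), (np.float64(10.0), 234), (np.float64(10.5), 234), (np.float64(11.0), 234), (np.float64(11.5), 234), (np.float64(12.0), 234), (np.float64(12.5), 234), (np.float64(13.0), 234), (np.float64(13.5), 234), (np.float64(14.0), 234), (np.float64(14.5), 234), (np.float64(15.0), 234), (np.float64(15.5), 234)]
[14.50393311 16.14634403  4.69878335] 269.22045460989676 [-0.77  0.92  0.24 -0.11 -0.3  -0.46  0.5 ]
[15.10020162 16.82427622  4.67813231] 268.03723743103393 [ 0.23  1.14 -0.13 -0.6  -0.81 -0.86  1.02]
[139.0010179  179.92152741 220.33890979 239.94634337 258.39227607
 277.03910628 296.32126889 336.64564439]
```

Call:
send_rows:
  plan:
    - [255,-0.0014,0.0032,0,0]
    - [255,-0.0016,0.0031,0,0]
    - [255,-0.0018,0.003,0,0]
    - [255,-0.002,0.0028,0,0]
    - [255,-0.0022,0.0027,0,0]
    - [255,-0.0024,0.0025,0,0]
    - [255,-0.0026,0.0024,0,0]
    - [255,-0.0027,0.0022,0,0]
    - [255,0,0,0,0]

```text
time_s: 11.55
position: [0.5222, -0.0009, 0.1065]
tcp_rot: [[0.973, -0.23, 0.002], [-0.23, -0.973, 0.001], [0.002, -0.001, -1.0]]
force: [0.0, 4.1, 5.9]
opening: 0.188
grasp_force: 30.0
```

```bash
sed -i 's/m\[20:-20\].argmin()+20/m[60:-40].argmin()+60/' h.py; sed -i 's/^print.*/&;c=np.array([5.17,.53]);print("theta",np.degrees(np.arctan2(y*1e3-c[1],x*1e3-c[0]))%360)/' m.py; python3 m.py
```

```text
tcp stand 34.3 -40.2 r 0.05279957785707465 ang 310.47440950570325 F [0.  4.1 5.9] needle 1.8500128493982224 op 0.18812641433199995
theta 305.5704814960696
```

Call:
send_rows:
  plan:
    - [255,-0.0029,0.002,0,0]
    - [255,-0.003,0.0018,0,0]
    - [255,-0.0031,0.0016,0,0]
    - [255,-0.0032,0.0013,0,0]
    - [255,-0.0033,0.0011,0,0]
    - [255,0,0,0,0]

```text
time_s: 12.1
position: [0.5059, -0.0046, 0.1065]
tcp_rot: [[0.973, -0.23, 0.004], [-0.23, -0.973, 0.001], [0.003, -0.002, -1.0]]
force: [1.5, 5.0, 5.2]
opening: 0.184
grasp_force: 30.0
```

```bash
python3 m.py
```

```text
tcp stand 19.2 -47.5 r 0.0512448735042734 ang 292.0456493542183 F [1.5 5.  5.2] needle -0.2920599629225246 op 0.1842441185410089
theta 286.32210336017096
```

Call:
send_rows:
  plan:
    - [255,-0.0034,0.0009,0,0]
    - [255,-0.0034,0.0006,0,0]
    - [255,-0.0035,0.0004,0,0]
    - [255,-0.0035,0.0002,0,0]
    - [255,0,0,0,0]

```text
time_s: 12.57
position: [0.493, -0.0037, 0.1065]
tcp_rot: [[0.973, -0.23, 0.006], [-0.23, -0.973, 0.0], [0.006, -0.002, -1.0]]
force: [3.1, 5.3, 4.6]
opening: 0.184
grasp_force: 30.0
```

```bash
python3 m.py
```

```text
tcp stand 6.4 -49.5 r 0.049953319141836726 ang 277.4103042336833 F [3.1 5.3 4.6] needle -1.0576196968444236 op 0.18402230954271348
theta 271.45614042255323
```

Call:
send_rows:
  plan:
    - [255,-0.0035,0,0,0]
    - [255,0,0,0,0]
    - [255,0,0,0,0]

```text
time_s: 12.87
position: [0.49, -0.003, 0.1065]
tcp_rot: [[0.973, -0.23, 0.006], [-0.23, -0.973, 0.0], [0.006, -0.002, -1.0]]
force: [3.7, 6.2, 4.5]
opening: 0.185
grasp_force: 30.0
```

```bash
python3 m.py
```

```text
tcp stand 3.4 -49.5 r 0.049635110991882676 ang 273.929786218694 F [3.7 6.2 4.5] needle -1.1126996255922046 op 0.18466840614947877
theta 267.97646764470915
```

Call:
send_rows:
  plan:
    - [130,0,0,0,0]
    - [130,0,0,0,0]
    - [130,0,0,0,0]
    - [130,0,0,-0.02,0]
    - [130,0,0,-0.04,0]
    - [160,0,0,-0.04,0]
    - [255,-0.01,-0.037,0,0]
    - [255,-0.02,-0.035,0,0]
    - [255,-0.02,-0.038,0,0]
    - [255,-0.02,-0.038,0,0]
    - [255,-0.01,-0.039,0,0]
    - [255,0,0,0,0]
    - [255,0,0,0,0]

```text
time_s: 14.0
position: [0.4523, 0.1958, 0.2049]
tcp_rot: [[0.975, -0.224, -0.0], [-0.224, -0.975, -0.001], [-0.0, 0.001, -1.0]]
force: [0.4, -0.3, -0.6]
opening: 0.025
grasp_force: 0.0
```

```bash
python3 m.py; python3 - <<'E'
from h import *
c=calibration("wrist");a,_=capture("wrist");b,_=capture("top")
q=[.498,.046,np.radians(-13.2)]
for n,p in (("brake",(-.075,.101,.096)),("spin",(0,0,.079)),("crank268",(-.0017,-.05,.113))):print(n,proj(c,T(q,p)))
cv2.imwrite("pics/w5.png",a)
b=cv2.resize(b[140:260,150:360],None,fx=2.4,fy=2.4,interpolation=cv2.INTER_CUBIC)
o=np.zeros((290+288,512,3),np.uint8);o[:290]=a[:290];o[290:,:504]=b
cv2.imwrite("pics/m5.png",o)
E
```

```text
tcp stand -78.7 135.4 r 0.15663210396520172 ang 120.17201339167157 F [ 0.4 -0.3 -0.6] needle -0.9785649240181779 op 0.025475412205842658
theta 121.88055632583486
brake [291.71245824 190.54807921]
spin [410.21713926 101.27778832]
crank268 [498.34656987 103.42575532]
```

View pics/m5.png

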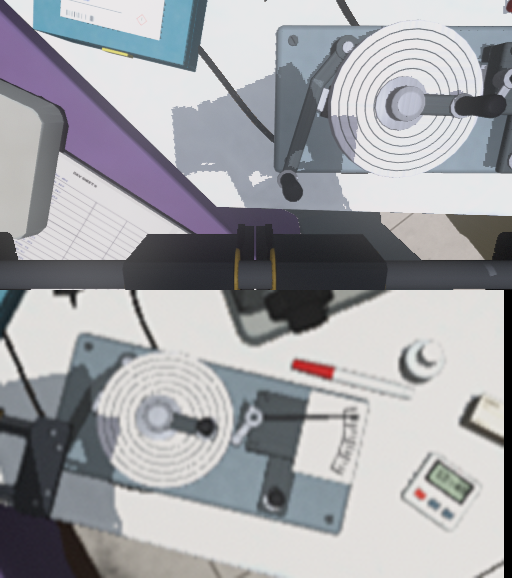

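Call:
send_rows:
  plan:
    - [255,0,0,0.04,0]
    - [255,0,0,0.04,0]
    - [255,0,0,0.03,0]
    - [255,0,0,0.019,0]
    - [255,0,0.008,0,0]
    - [255,0,0.008,0,0]
    - [255,0,0.004,0,0]
    - [255,-0.0005,0.004,0,0]
    - [255,-0.001,0.004,0,0]
    - [255,-0.001,0.004,0,0]
    - [255,-0.001,0.004,0,0]
    - [255,-0.001,0.004,0,0]
    - [255,-0.001,0.004,0,0]
    - [255,-0.001,0.004,0,0]
    - [255,0,0,0,0]

```text
time_s: 15.4
position: [0.4352, 0.1483, 0.0777]
tcp_rot: [[0.973, -0.232, 0.0], [-0.232, -0.973, 0.001], [-0.0, -0.001, -1.0]]
force: [-0.9, 4.5, -0.3]
opening: 0.004
grasp_force: 1.9
```

Call:
send_rows:
  plan:
    - [255,-0.0005,0.003,0,0]
    - [255,-0.0005,0.003,0,0]
    - [255,-0.0005,0.003,0,0]
    - [255,0,0.002,0,0]
    - [255,0,0,0,0]

```text
time_s: 15.82
position: [0.4323, 0.1402, 0.0779]
tcp_rot: [[0.972, -0.236, 0.003], [-0.236, -0.972, 0.005], [0.002, -0.006, -1.0]]
force: [-1.5, 18.7, -1.6]
opening: 0.005
grasp_force: 8.4
```

Call:
send_rows:
  plan:
    - [255,0,0.002,0,0]
    - [255,0,0.002,0,0]
    - [255,0,0,0,0]

```text
time_s: 16.07
position: [0.4323, 0.1396, 0.0779]
tcp_rot: [[0.971, -0.24, 0.006], [-0.24, -0.971, 0.01], [0.003, -0.011, -1.0]]
force: [0.4, 37.4, -3.8]
opening: 0.004
grasp_force: 17.0
```

Call:
send_rows:
  plan:
    - [255,0,-0.006,0,0]
    - [255,0,-0.01,0,0]
    - [255,0,-0.01,-0.01,0]
    - [255,0,0,-0.04,0]
    - [255,0,0,-0.04,0]
    - [255,0,0,-0.04,0]
    - [255,0,-0.03,0,0]
    - [255,0,0,0,0]

```text
time_s: 16.73
position: [0.448, 0.1911, 0.2111]
tcp_rot: [[0.973, -0.23, 0.013], [-0.23, -0.973, 0.003], [0.012, -0.006, -1.0]]
force: [0.5, -0.2, -0.4]
opening: 0.003
grasp_force: 0.0
```

```bash
python3 m.py; python3 - <<'E'
from h import *
c=calibration("wrist");a,_=capture("wrist");b,_=capture("top")
q=[.498,.046,np.radians(-13.2)]
for n,p in (("brakehome",(-.086,.057,.096)),("spin",(0,0,.079))):print(n,proj(c,T(q,p)))
b=cv2.resize(b[140:260,150:360],None,fx=2.4,fy=2.4,interpolation=cv2.INTER_CUBIC)
o=np.zeros((290+288,512,3),np.uint8);o[:290]=a[:290];o[290:,:504]=b
cv2.imwrite("pics/m6.png",o)
E
```

```text
tcp stand -81.8 129.8 r 0.15342147439794912 ang 122.21226775155847 F [ 0.5 -0.2 -0.4] needle -0.9755298839092019 op 0.0030730482007766
theta 123.92506792136143
brakehome [333.74823208 196.06083403]
spin [401.67949934  95.48581924]
```

View pics/m6.png

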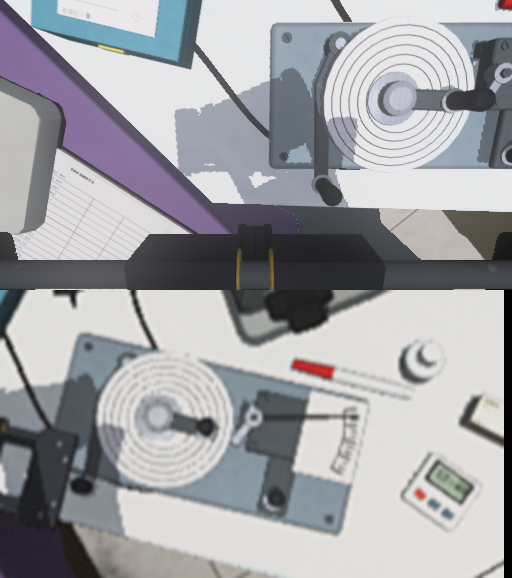

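The brake knob, at about (331,194) in the wrist view, sits at its predicted home position. The needle hasn't moved from its highest reading, and the bottle and timer are where they were.

```bash
python3 -c "
from rig import *
print(hand_in())"
```

```text
the job is handed in; nothing more can be done
None
```

I pushed the gauge carriage home against its stop, turned the disc to its high spot (within about 2° by my fit of the needle readings), swung the brake lever fully home to lock it, and handed the job in at about 17 s; the bottle and timer look unmoved in the last picture.

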